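Weigh the sample pot that stands behind the stain bottles

TASK

Weigh the red-lidded sample pot that stands boxed in behind the two amber bottles: first move both bottles out of the way into the orange side tray and let go of them there, leaving the pot where it is meanwhile, and then set the pot in the middle of the balance's round pan and leave it there. While the pot is on the balance, put each bottle back on the middle of the coaster of its cap's colour. Keep bottles and pot upright, and do not disturb the tube rack, the dish stack or the slide box.

Things in the scene. Friction and masses are not known exactly. Their poses are not given: they have to be found in the camera images.
- blue_bottle: amber round bottle with a blue screw cap and a white paper band, 130 mm tall. Body 48 mm across up to 75 mm above its base, shoulder narrowing to a 26 mm neck at 95 mm, cap 34 mm across from 101 mm to 130 mm: room to take it by the cap from above. About 0.2 kg. Origin: centre of the underside, z along its axis upward. At the start it stands on the blue coaster.
- green_bottle: amber round bottle with a green screw cap and a white paper band, 130 mm tall. Body 48 mm across up to 75 mm above its base, shoulder narrowing to a 26 mm neck at 95 mm, cap 34 mm across from 101 mm to 130 mm: room to take it by the cap from above. About 0.2 kg. Origin: centre of the underside, z along its axis upward. At the start it stands on the green coaster.
- pot: white sample pot with a red screw lid, 50 mm tall. Body 44 mm across up to 36 mm, lid 47 mm across from 36 to 50 mm. About 0.08 kg. Origin: centre of the underside, z up. It stands on the caddy's floor (4 mm above the bench), about 10 mm from each bottle's side, so that a gripper has no room round it until both bottles are gone.
- blue_coaster: fixed flat blue disc, 64 mm across and 4 mm thick, the home of the blue-capped bottle. It lies in a shallow open steel caddy (170 by 180 mm, floor 4 mm above the bench, rim 12 mm above the bench). Origin: centre of its underside; the top is 4 mm above it (8 mm above the bench). The two coasters' centres are 80 mm apart, with the pot about 43 mm behind the middle of the line between them.
- green_coaster: fixed flat green disc, 64 mm across and 4 mm thick, the home of the green-capped bottle. It lies in a shallow open steel caddy (170 by 180 mm, floor 4 mm above the bench, rim 12 mm above the bench). Origin: centre of its underside; the top is 4 mm above it (8 mm above the bench). The two coasters' centres are 80 mm apart, with the pot about 43 mm behind the middle of the line between them.
- side_tray: fixed orange open tray, empty at the start, 200 mm along its own x, 120 mm along its own y, 16 mm high, walls and floor 5 mm thick. Origin: centre of the underside; the inner floor is 5 mm above it. Long enough for both bottles side by side along its x. It is to the left or the right of the caddy.
- balance: fixed white laboratory balance, 200 by 150 mm, with a round steel pan 110 mm across. Origin: on the bench, straight below the centre of the pan; the pan's flat top is 62 mm above it, the highest part of the balance. Its x axis points away from the display. It is on the other side of the caddy from the tray.
- tube_rack: blue test tube rack with eight capped tubes, 70 by 130 mm, 90 mm tall, one loose piece: leave alone. Origin: centre of the underside.
- dish_stack: stack of three dark red culture dishes, 90 mm across, 45 mm tall, one loose piece: leave alone. Origin: centre of the underside.
- slide_box: green and white box of microscope slides, 50 by 85 mm, 30 mm tall, loose: leave alone. Origin: centre of the underside.
Not all that is in view belongs to the job. There is more than one size of the pot; the one meant has the size given above.

How it is judged:
By the outcome, as a careful person would: the job done as asked, in the order asked, and still so for the second after the job is handed in, with the robot touching nothing.
It also fails if it takes over 128 s, if anything falls off the work surface, if the arm or the gripper's body presses on something with over 40 N, if the wrist force passes 120 N, or if a joint passes its speed limit or range.

ROBOT

A 7-joint arm with a two-finger parallel gripper is mounted at the origin on the work surface. World frame = base frame: x ahead of the robot, y to its left, z up, the work surface at z = 0. Lengths are in mm, angles in rad, forces in N, time in s.
With the tool pointing down it reaches from about 400 to 875 mm from the base axis. Payload 4.4 kg.
Tool frame: the origin (TCP) lies midway between the tips of the shut fingers; the grasp point (between the pads) lies grasp_offset behind it (grasp_offset is the distance from the TCP to the grasp point, in mm); z points along the fingers, y is the line along which they close (so a half turn about z gives the same grasp; the last joint's range is limited). The gripper opens to 85 mm and grips with 20 to 120 N. Pads are 22 mm wide; open, the fingers measure 114 mm over their backs; the gripper's body (76 mm by 85 mm) begins 54 mm behind the grasp point. The pads swing forward as they close: fully open they stand 13 mm farther back than shut.
Start: joints at [-1.323, 0.628, 0.038, 1.517, -0.027, 0.996, -0.02], TCP at [200.615, 618.281, 231.313] pointing down, gripper open.
Joint ranges: [-3.06, 3.06], [-0.37, 2.12], [-1.25, 1.32], [0.18, 2.47], [-1.1, 4.24], [0.23, 1.98], [-2.94, 2.94]. Speed limits (rad/s): [2.57, 2.57, 3.14, 3.14, 3.14, 3.14, 3.14].

INTERFACE

Orientations are given as [roll, pitch, yaw] about the fixed x, y, z axes, in that order (R = Rz(yaw) Ry(pitch) Rx(roll)).
In Python, from cell import * gives the robot as it stands. The module is installed in compiled form; this text tells all that it offers.
- The arm moves only by the shell command python3 -m jog 'ROWS'. ROWS is a JSON object of lists of equal length, an entry for each row: "angular": the turn, a rotation vector about the tool's x, y, z in degrees, a list of three; "travel": the shift along the tool's x, y, z in cm, a list of three; "fingers": the closure, from 0 (fully open) to 1 (shut). In form: {"angular": [[rx, ry, rz], ...], "travel": [[tx, ty, tz], ...], "fingers": [fingers, ...]}. A call has 1 to 5 rows; each row is the pose to reach, as a shift and turn from the pose commanded when the call began, along the tool's axes at that moment; what a row does not reach only later rows make up. A row lasts 1/8 s, in which the tool goes at most 62.5 mm and 10.7 degrees, less where a joint would pass 70% of its speed; a pose out of reach is approached as far as the arm can. A call with a gripper value outside its range is refused whole. The fingers move at their own pace and stop on an object; the grip force is fixed at half the most. Time passes only in rows, so rows that repeat a pose let the fingers close. It gives the time, the measured TCP pose, the force and the opening at its end, in the units of the state.
- read_state(): the state, without advancing time (a new reading comes with each control period).
- get_image(name): name is "scene" or "side" or "wrist"; returns the picture (400x640x3 uint8, red, green, blue); there is no depth.
- camera_model(name): a dict with "mtx" (3x3 intrinsics, pixels), "T" (4x4, takes a point from camera to world coordinates). Camera axes: x right, y down, z forward; pixel columns grow to the right and rows downward; lengths in mm; the calibration is good to about 2 mm. A picture is of the moment at which its call begins: read the wrist's pose just before it. camera_model takes no time and is no camera call; for the wrist camera it gives the pose at the moment of the call.
- finish_job(): hands the job in, once; it reports no verdict.
The state is a dict: "clock": time; "qpos": joint angles; "qd": joint speeds; "tau": joint torques, N m; "eef_pos": TCP position; "tool_rot": TCP orientation; "force": force on the tool from outside, world axes, zero at the start; "torque": the same for the moment, N m; "width": finger opening in mm.
Only numpy, scipy, OpenCV 4.12 (cv2) and the standard library are available. Lean on these libraries where they do the work, as an engineer would, in place of code of your own. Each camera call takes 0.05 s, during which the arm holds its last target. There are 200 camera calls.

## Working session

There is one attempt and no reset: what is moved stays moved. The work goes in short steps, Python scripts to look and compute and a shell command to move; the robot and the scene stay as the last step left them, time stands still between calls to the robot, and variables do not carry over. Pictures are saved under pics/ and viewed, on a budget of 14 in all, crops included, one or two more only if the job needs it, and the job is handed in when it is done.

```bash
mkdir -p pics
cat > h.py <<'E'
from cell import *
import numpy as np, cv2
from scipy.spatial.transform import Rotation as R
def ray(cm,u,v,z):
    T=np.array(cm["T"]);K=np.array(cm["mtx"])
    d=T[:3,:3]@np.linalg.inv(K)@[u,v,1.];o=T[:3,3]
    return o+d*(z-o[2])/d[2]
def save(im,n): cv2.imwrite(f"pics/{n}.png",cv2.cvtColor(im,cv2.COLOR_RGB2BGR))
def proj(cm,p):
    T=np.linalg.inv(np.array(cm["T"]));q=np.array(cm["mtx"])@(T@np.append(p,1))[:3];return q[:2]/q[2]
def blobs(im,lo,hi,amin=60):
    m=cv2.inRange(cv2.cvtColor(im,cv2.COLOR_RGB2HSV),np.array(lo),np.array(hi))
    n,l,s,c=cv2.connectedComponentsWithStats(m)
    return [(s[i].tolist(),c[i].round(1).tolist()) for i in range(1,n) if s[i][4]>=amin]
E
python3 - <<'E'
from h import *
s=read_state();print(s)
for n in("scene","side"):
    im=get_image(n);np.save(f"pics/{n}0.npy",im);save(im,n+"0");cm=camera_model(n);print(n,np.array(cm["T"]).round(3).tolist(),np.array(cm["mtx"]).round(1).tolist())
E
```

```text
{'clock': 0.0, 'qpos': array([-1.32279476,  0.62935995,  0.03841806,  1.51839413, -0.02700298,
        0.99630235, -0.01999125]), 'qd': array([-1.00804098e-03, -1.30239438e-04,  2.29842085e-03, -1.11555184e-03,
        1.60025057e-03, -3.61914136e-05,  1.54669132e-05]), 'tau': array([ 1.13504284e-03, -5.63392997e+01,  1.22714102e+00, -1.93437016e+01,
        1.12896395e-02,  1.06587005e-02, -1.86386603e-05]), 'eef_pos': array([200.40049869, 617.66006928, 230.3713492 ]), 'tool_rot': array([-3.13964613e+00,  1.04978700e-05,  2.82781696e+00]), 'force': array([-0.15603375, -0.41234571,  0.0177302 ]), 'torque': array([0.01789853, 0.02145879, 0.02514077]), 'width': 84.93718805128184}
scene [[-0.725, 0.583, -0.366, 872.557], [0.689, 0.618, -0.379, 286.035], [0.005, -0.527, -0.85, 689.647], [0.0, 0.0, 0.0, 1.0]] [[366.5, 0.0, 320.5], [0.0, 366.5, 203.7], [0.0, 0.0, 1.0]]
side [[0.716, -0.468, 0.517, -13.402], [-0.698, -0.459, 0.55, -609.879], [-0.02, -0.755, -0.656, 812.8], [0.0, 0.0, 0.0, 1.0]] [[483.0, 0.0, 321.8], [0.0, 483.0, 196.8], [0.0, 0.0, 1.0]]
```

View pics/scene0.png

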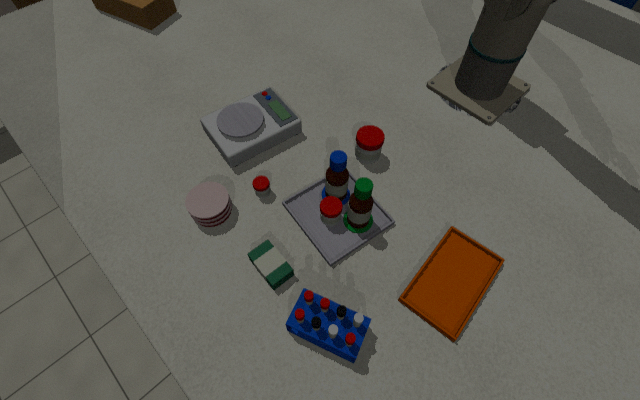

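View pics/side0.png

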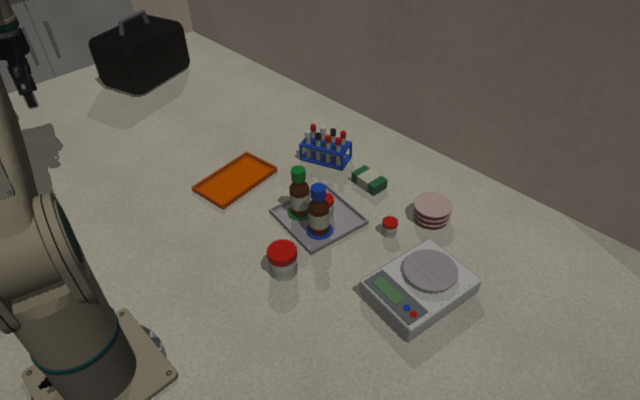

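Scene view: three red-lidded pots, at (370,140) large, (261,186) small and (331,210) medium. The medium one stands in the caddy behind the bottles (caps at (339,160) blue and (363,187) green), so it fits the description. The tray is at (452,282) and the pan at (241,120). The side view agrees. Next I confirm the pot in an enlarged crop and measure.

Run:
```python
from h import *
S=np.load("pics/scene0.npy");D=np.load("pics/side0.npy");cs=camera_model("scene");cd=camera_model("side")
save(cv2.resize(S[120:270,240:420],None,fx=4,fy=4,interpolation=cv2.INTER_CUBIC),"crop1")
def P(c): return np.array(c["mtx"])@np.linalg.inv(np.array(c["T"]))[:3]
def tri(a,b):
    X=cv2.triangulatePoints(P(cs),P(cd),np.array(a,float).reshape(2,1),np.array(b,float).reshape(2,1));return (X[:3]/X[3]).ravel().round(1)
B={}
for n,im in(("scene",S),("side",D)):
    for k,lo,hi in(("blue",(105,150,60),(125,255,255)),("green",(55,120,50),(85,255,255)),("red",(0,190,90),(4,255,255)),("or",(7,200,100),(16,255,255))):
        print(n,k,blobs(im,lo,hi,40))
# tray corners
for n,im,c in(("scene",S,cs),("side",D,cd)):
    m=cv2.inRange(cv2.cvtColor(im,cv2.COLOR_RGB2HSV),np.array((5,180,80)),np.array((18,255,255)))
    k=max(cv2.findContours(m,0,1)[0],key=cv2.contourArea)
    q=cv2.approxPolyDP(k,0.04*cv2.arcLength(k,True),True)[:,0]
    w=np.array([ray(c,*p,16)[:2] for p in q]);print(n,"tray",q.tolist(),w.round().tolist(),w.mean(0).round(1))
print([proj(cs,ray(cs,331,207,54)),ray(cs,331,205,54),ray(cs,241,120,62),ray(cd,430,270,62)])
```

```text
scene blue [([330, 151, 17, 13, 175], [338.1, 156.9]), ([286, 289, 79, 71, 1556], [325.3, 328.3]), ([313, 293, 10, 14, 71], [316.9, 298.8]), ([329, 300, 10, 17, 80], [333.3, 306.5]), ([360, 316, 11, 16, 79], [365.6, 322.6])]
scene green [([355, 178, 18, 14, 199], [363.7, 184.4]), ([248, 241, 25, 20, 207], [260.0, 250.1]), ([266, 262, 26, 23, 256], [278.9, 273.3])]
scene red [([357, 126, 27, 20, 392], [369.9, 135.3]), ([253, 176, 16, 13, 144], [260.2, 182.0]), ([320, 196, 22, 19, 287], [330.7, 205.3]), ([304, 291, 9, 8, 50], [308.0, 294.5]), ([321, 298, 8, 9, 52], [324.5, 302.2]), ([295, 309, 9, 9, 58], [299.3, 313.3]), ([346, 333, 9, 10, 62], [349.9, 337.5])]
scene or [([400, 227, 104, 113, 5404], [451.8, 282.7])]
side blue [([300, 138, 51, 32, 546], [327.8, 153.5]), ([311, 183, 14, 18, 208], [317.9, 191.6]), ([307, 225, 25, 14, 101], [319.9, 234.0])]
side green [([292, 166, 13, 17, 193], [298.2, 173.7]), ([288, 209, 20, 11, 53], [294.6, 215.9])]
side red [([326, 194, 7, 11, 54], [329.0, 198.6]), ([383, 217, 14, 11, 121], [389.8, 221.8]), ([267, 240, 29, 24, 515], [281.5, 251.0])]
side or [([193, 153, 83, 53, 1896], [234.0, 179.3])]
scene tray [[451, 227], [400, 298], [456, 339], [503, 259]] [[424.0, 214.0], [617.0, 238.0], [602.0, 353.0], [408.0, 328.0]] [512.9 283.3]
side tray [[276, 169], [246, 152], [193, 190], [223, 208]] [[609.0, 228.0], [600.0, 350.0], [401.0, 314.0], [415.0, 202.0]] [506.3 273.6]
[array([331., 207.]), array([585.54540455,  19.76174232,  54.        ]), array([ 579.06886607, -288.65430633,   62.        ]), array([ 574.85349713, -296.01891797,   62.        ])]
```

View pics/crop1.png

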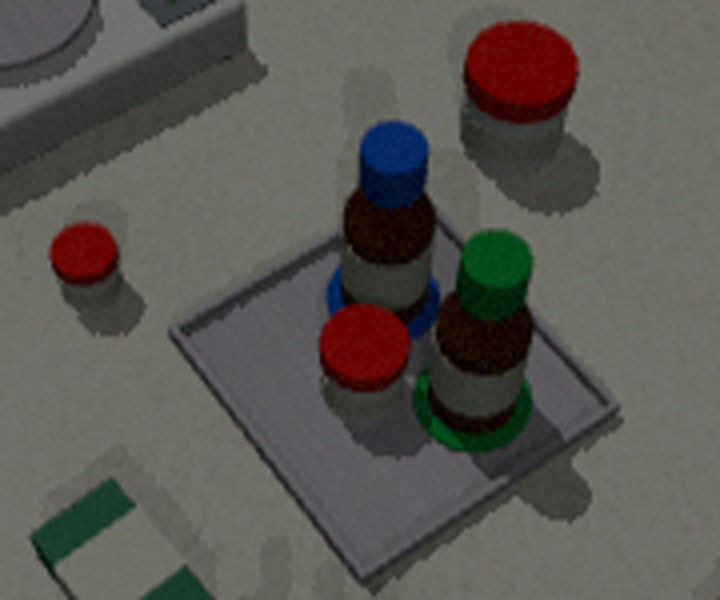

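Crop: the medium pot (lid about 22 px wide, crop (365,345)) is in the caddy behind the two bottles. The larger one is about 28 px and the smaller about 16 px, so the medium one is the right pot. Next I move above the caddy for a wrist look.

```bash
cat >> h.py <<'E'
def to(p,yaw=None,f=None):
    "travel cm and turn deg needed in the tool's axes from commanded~measured pose to p, tool down, given yaw"
    s=read_state();Rt=R.from_euler("xyz",s["tool_rot"]);
    tr=Rt.inv().apply(np.array(p)-s["eef_pos"])/10
    out=[tr.round(2).tolist()]
    if yaw is not None:
        c=[ (Rt.inv()*R.from_euler("xyz",[np.pi,0,yaw+k*np.pi])).as_rotvec(degrees=True) for k in(0,1)]
        out.append([x.round(1).tolist() for x in c])
    return out
E
python3 - <<'E'
from h import *
cs=camera_model("scene");cd=camera_model("side")
for n,(u,v),z in(("blue",(338.5,156),138),("green",(364.25,183.25),138),("pot",(331.2,204.5),54)): print(n,ray(cs,u,v,z).round(1))
print("side",ray(cd,318.3,187,138),ray(cd,298.3,170,138))
s=read_state();w=camera_model("wrist");print(np.array(w["T"]).round(3).tolist(),w["mtx"]);print(s["eef_pos"],R.from_euler("xyz",s["tool_rot"]).as_matrix().round(3).tolist())
print(to([540,20,330],3.14))
E
```

```text
blue [535.5 -14.3 138. ]
green [546.3  63.3 138. ]
pot [584.4  19.2  54. ]
side [536.44011481 -15.41273261 138.        ] [546.50325557  60.7513665  138.        ]
[[0.308, 0.908, 0.285, 127.286], [0.951, -0.293, -0.095, 640.734], [-0.003, 0.3, -0.954, 372.819], [0.0, 0.0, 0.0, 1.0]] [[284.75325238   0.         321.52389553]
 [  0.         284.75325238 202.13294559]
 [  0.           0.           1.        ]]
[200.42566249 617.76904323 230.49882666] [[-0.951, 0.309, -0.0], [0.309, 0.951, -0.002], [-0.0, -0.002, -1.0]]
[[-50.75, -46.39, -9.87], [[-0.1, -0.0, -17.9], [-0.0, 0.1, 162.1]]]
```

```bash
python3 -m jog '{"angular":[[0,0,8],[0,0,16],[0,0,24],[0,0,32],[0,0,40]],"travel":[[-4.2,-3.9,-1.5],[-8.5,-7.7,-3],[-12.7,-11.6,-5],[-16.9,-15.5,-7],[-21.2,-19.3,-9]],"fingers":[0,0,0,0,0]}'
python3 - <<'E'
from h import *
import cell
print([x for x in dir(cell) if not x.startswith("_")], getattr(cell,"grasp_offset",None))
s=read_state();print(s["eef_pos"],s["tool_rot"]);print(to([500,24,330],np.radians(82.5)))
E
```

```text
clock: 0.72
eef_pos: [343.2, 367.4, 321.7]
tool_rot: [-3.141, -0.0, 2.125]
force: [1.2, -0.1, 0.7]
width: 85.7
['MotionError', 'camera_model', 'finish_job', 'get_image', 'grasp_offset', 'read_state'] 18.700000000000003
[343.20334331 367.36462491 321.73999485] [-3.14121358e+00 -5.09168892e-05  2.12514680e+00]
[[-37.45, -4.74, -0.83], [[-0.0, 0.0, 39.3], [-0.0, -0.0, -140.7]]]
```

```bash
python3 -m jog '{"angular":[[0,0,8],[0,0,16],[0,0,24],[0,0,32],[0,0,39.3]],"travel":[[-6.1,0.5,-0.2],[-12.2,1,-0.4],[-18.4,1.5,-0.6],[-24.6,2,-0.8],[-30.8,2.5,-0.8]],"fingers":[0,0,0,0,0]}'; python3 -m jog '{"angular":[[0,0,0],[0,0,0]],"travel":[[-3,1,0],[-3,1,0]],"fingers":[0.1,0.1]}';python3 - <<'E'
from h import *
s=read_state();print(s["eef_pos"],s["tool_rot"],s["width"])
cm=camera_model("wrist");im=get_image("wrist");np.save("pics/w1.npy",im);np.save("pics/w1T.npy",cm["T"]);save(im,"w1")
for k,lo,hi in(("blue",(105,150,60),(125,255,255)),("green",(55,120,50),(85,255,255)),("red",(0,190,90),(4,255,255)),("or",(5,180,80),(18,255,255))): print(k,blobs(im,lo,hi,80))
E
```

```text
clock: 1.35
eef_pos: [528.0, 119.9, 329.3]
tool_rot: [3.142, -0.0, 1.44]
force: [1.6, 1.4, 0.3]
width: 85.1
clock: 1.6
eef_pos: [533.6, 86.8, 329.0]
tool_rot: [-3.141, 0.002, 1.438]
force: [0.2, 0.7, -0.8]
width: 77.0
[533.56881433  86.82514904 329.03314765] [-3.14130024e+00  1.76938172e-03  1.43778566e+00] 76.9584073219224
blue [([419, 17, 90, 115, 4131], [460.2, 77.4]), ([323, 237, 23, 28, 524], [333.9, 251.0])]
green [([314, 156, 37, 25, 256], [330.8, 164.2]), ([446, 161, 31, 15, 372], [461.3, 167.9]), ([323, 182, 27, 29, 591], [335.6, 195.6]), ([444, 202, 30, 10, 244], [458.4, 206.7])]
red [([481, 24, 13, 13, 126], [487.1, 29.8]), ([471, 88, 12, 10, 91], [476.6, 92.2]), ([505, 95, 12, 11, 99], [510.9, 99.9]), ([480, 110, 11, 9, 83], [484.7, 113.8]), ([347, 191, 28, 27, 575], [361.1, 204.3]), ([235, 244, 34, 34, 611], [254.7, 259.1])]
or [([208, 0, 157, 90, 10371], [284.4, 36.3])]
```

View pics/w1.png

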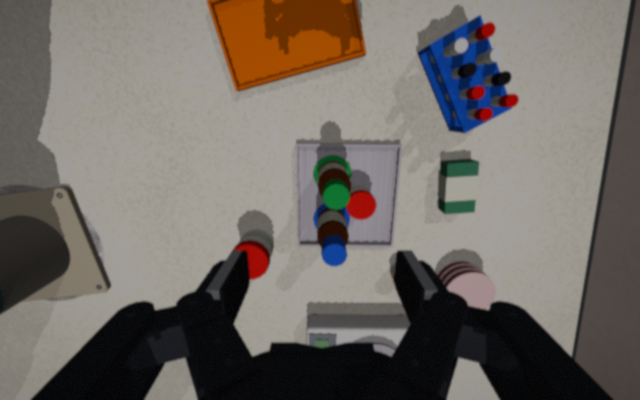

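Wrist view: green cap (336,197), blue cap (334,252), pot lid (361,204), tray at the top, balance below. I turn these into positions.

Run:
```python
from h import *
im=np.load("pics/w1.npy");cm=dict(T=np.load("pics/w1T.npy"),mtx=camera_model("wrist")["mtx"])
for n,p,z in(("blue",(334.3,253),138),("green",(336.3,197.0),138),("pot",(361,205),54)): print(n,ray(cm,*p,z).round(1))
m=cv2.inRange(cv2.cvtColor(im,cv2.COLOR_RGB2HSV),np.array((5,180,60)),np.array((18,255,255)))
k=max(cv2.findContours(m,0,1)[0],key=cv2.contourArea);q=cv2.approxPolyDP(k,0.03*cv2.arcLength(k,True),True)[:,0]
print([(p.tolist(),ray(cm,*p,16)[:2].round().tolist()) for p in q])
for p in((298,141),(399,142),(391,243),(300,242)): print("caddy",ray(cm,*p,12)[:2].round())
```

```text
blue [537.  -13.7 138. ]
green [548.4  61.5 138. ]
pot [585.9  18.3  54. ]
[([208, 1], [409.0, 326.0]), ([237, 89], [423.0, 211.0]), ([364, 53], [615.0, 234.0]), ([355, 0], [608.0, 301.0])]
caddy [501. 123.]
caddy [659. 101.]
caddy [637. -74.]
caddy [477. -51.]
```

Run:
```python
from h import *
print(to([547.5,62,102],np.radians(82.1)))
```

```text
[[-2.54, 1.8, 22.69], [[-0.1, 0.0, 0.5], [-0.0, -0.1, -179.5]]]
```

```bash
python3 -m jog '{"angular":[[0,0,0.5],[0,0,0.5],[0,0,0.5],[0,0,0.5],[0,0,0.5]],"travel":[[-2.5,1.8,3],[-2.5,1.8,8],[-2.5,1.8,12],[-2.5,1.8,15],[-2.5,1.8,17]],"fingers":[0.2,0.2,0.2,0.2,0.2]}'; python3 -m jog '{"angular":[[0,0,0],[0,0,0],[0,0,0],[0,0,0]],"travel":[[0,0,2],[0,0,4],[0,0,5.7],[0,0,5.7]],"fingers":[0.2,0.2,0.2,0.2]}'
python3 - <<'E'
from h import *
s=read_state();print(s["eef_pos"],s["tool_rot"],s["width"]);save(get_image("side")[100:280,200:420],"s2")
save(cv2.resize(get_image("side")[120:270,220:400],None,fx=4,fy=4,interpolation=cv2.INTER_CUBIC),"s2")
print(to([547.5,62,102],np.radians(82.1)))
E
```

```text
clock: 2.28
eef_pos: [546.7, 65.7, 157.5]
tool_rot: [-3.139, -0.001, 1.438]
force: [0.2, 0.1, 0.5]
width: 68.1
clock: 2.78
eef_pos: [546.9, 64.4, 101.1]
tool_rot: [-3.139, 0.0, 1.436]
force: [-0.0, -0.0, 1.2]
width: 68.6
[546.86724618  64.39767216 101.11275728] [-3.13880502e+00  2.43266738e-05  1.43644020e+00] 68.57219702569708
[[-0.18, -0.04, 0.06], [[0.0, -0.0, 0.1], [0.0, 0.0, -179.9]]]
```

View pics/s2.png

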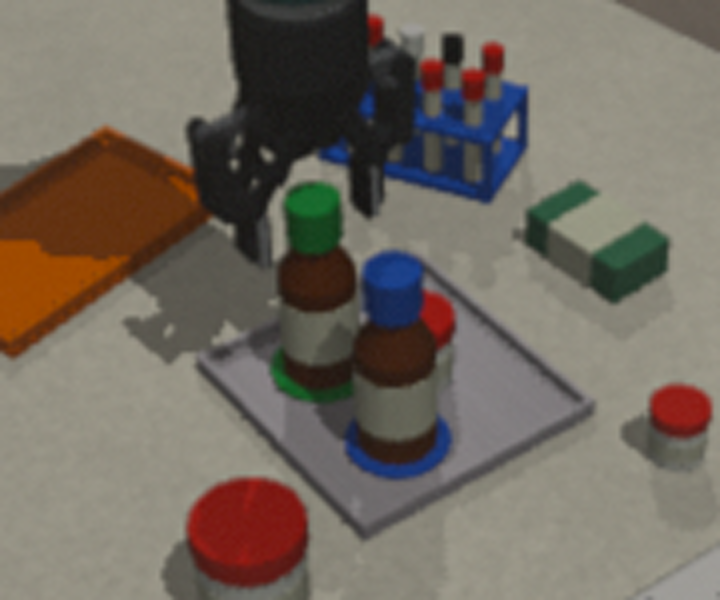

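The fingers straddle the green cap at crop (315,215). I close and lift.

```bash
python3 -m jog '{"angular":[[0,0,0],[0,0,0],[0,0,0],[0,0,0],[0,0,0]],"travel":[[-0.15,0,0],[-0.15,0,0],[-0.15,0,0],[-0.15,0,0],[-0.15,0,0]],"fingers":[0.5,0.8,1,1,1]}';python3 -m jog '{"angular":[[0,0,0],[0,0,0],[0,0,0],[0,0,0],[0,0,0]],"travel":[[0,0,0],[0,0,-0.5],[0,0,-2],[0,0,-5],[0,0,-5]],"fingers":[1,1,1,1,1]}'
python3 - <<'E'
from h import *
print(to([558,286,160],np.radians(83)),read_state()["eef_pos"])
E
```

```text
clock: 3.5
eef_pos: [548.3, 61.6, 103.2]
tool_rot: [3.14, -0.0, 1.435]
force: [-0.6, -0.3, 6.3]
width: 32.9
clock: 4.12
eef_pos: [549.6, 61.8, 154.7]
tool_rot: [3.137, -0.001, 1.435]
force: [-0.3, 1.2, -1.9]
width: 32.4
[[22.33, -2.2, -0.51], [[0.3, -0.1, -0.8], [-0.1, -0.4, 179.2]]] [549.60573496  61.77302352 154.71434482]
```

```bash
python3 -m jog '{"angular":[[0,0,0],[0,0,0],[0,0,0],[0,0,0],[0,0,0]],"travel":[[3,-0.3,0],[8,-0.8,0],[13,-1.3,0],[18,-1.8,0],[22.3,-2.2,0]],"fingers":[1,1,1,1,1]}';python3 -m jog '{"angular":[[0,0,0],[0,0,0],[0,0,0],[0,0,0],[0,0,0]],"travel":[[0,0,0],[0,0,2],[0,0,4],[0,0,4.8],[0,0,5.1]],"fingers":[1,1,1,1,1]}'
python3 - <<'E'
from h import *
s=read_state();print(s["eef_pos"],s["force"],s["width"]);save(cv2.resize(get_image("scene")[160:360,340:540],None,fx=3,fy=3,interpolation=cv2.INTER_CUBIC),"s3")
E
```

```text
clock: 4.75
eef_pos: [555.2, 288.0, 151.4]
tool_rot: [-3.14, 0.0, 1.436]
force: [0.4, -1.1, -1.3]
width: 32.5
clock: 5.38
eef_pos: [556.0, 285.0, 100.8]
tool_rot: [-3.141, 0.001, 1.434]
force: [0.2, -0.4, -1.8]
width: 32.6
[556.0342779  284.9671227  100.80269919] [ 0.18622561 -0.38219847 -1.8207322 ] 32.587880260920386
```

View pics/s3.png

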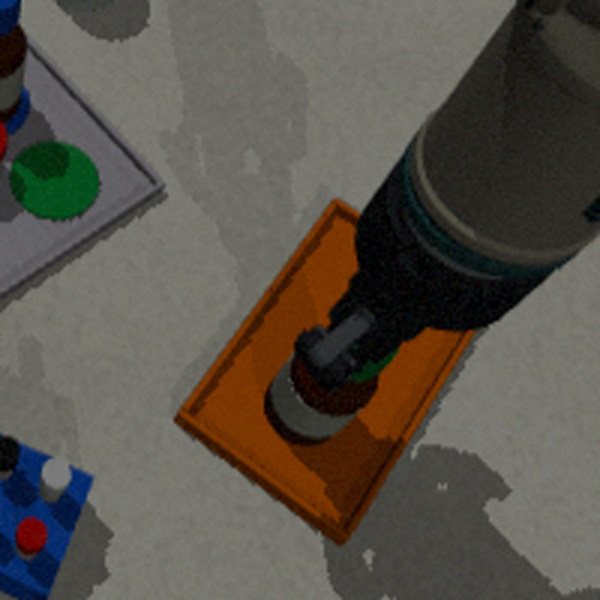

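The green bottle hangs just over the tray's far half at crop (320,400). The bare green coaster shows at crop (55,180). I set it down and release.

```bash
python3 -m jog '{"angular":[[0,0,0],[0,0,0]],"travel":[[0,0,0.15],[0,0,0.2]],"fingers":[1,1]}'; python3 -m jog '{"angular":[[0,0,0],[0,0,0],[0,0,0]],"travel":[[0,0,0],[0,0,0],[0,0,0]],"fingers":[0.35,0.3,0.3]}';python3 -m jog '{"angular":[[0,0,0],[0,0,0],[0,0,0]],"travel":[[0,0,-3],[0,0,-6],[0,0,-9]],"fingers":[0.3,0.3,0.3]}'
python3 - <<'E'
from h import *
print(to([536.5,-14.5,190],np.radians(82.1)),read_state()["eef_pos"])
S=get_image("scene");c=camera_model("scene");w=camera_model("wrist");W=get_image("wrist");np.save("pics/w4.npy",W);np.save("pics/w4T.npy",w["T"])
for s,k in blobs(S,(50,120,40),(85,255,255),100): print(s,k,ray(c,*k,8).round(1),ray(c,*k,135).round(1))
for s,k in blobs(W,(50,120,40),(85,255,255),100): print(s,k,ray(w,*k,8).round(1),ray(w,*k,135).round(1))
E
```

```text
clock: 5.68
eef_pos: [556.7, 285.8, 100.2]
tool_rot: [3.141, -0.001, 1.435]
force: [-1.5, -0.0, 4.1]
width: 32.7
clock: 6.05
eef_pos: [556.3, 285.8, 99.4]
tool_rot: [3.141, -0.0, 1.435]
force: [-0.1, -0.4, 0.1]
width: 59.6
clock: 6.42
eef_pos: [556.1, 285.6, 190.2]
tool_rot: [-3.141, 0.0, 1.435]
force: [0.6, 0.2, -0.7]
width: 60.0
[[-30.0, 2.12, 0.02], [[-0.0, 0.0, 0.1], [-0.0, -0.0, -179.9]]] [556.10583976 285.64814864 190.17723318]
[343, 207, 30, 26, 599] [357.7, 219.7] [549.1  65.8   8. ] [609.4 106.9 135. ]
[248, 241, 25, 20, 210] [259.9, 250.2] [744.8 -21.5   8. ] [768.6  35.8 135. ]
[266, 262, 26, 24, 264] [278.9, 273.5] [748.9  43.    8. ] [771.9  88.3 135. ]
[452, 266, 21, 20, 201] [462.2, 275.8] [491.8 292.6   8. ] [562.8 291.4 135. ]
[298, 189, 42, 48, 1616] [318.8, 213.0] [550.7 246.    8. ] [557.3 290.4 135. ]
[314, 315, 43, 33, 1091] [334.6, 331.2] [548.5  68.1   8. ] [555.9 181.2 135. ]
```

```bash
python3 -m jog '{"angular":[[0,0,0],[0,0,0],[0,0,0],[0,0,0],[0,0,0]],"travel":[[-6,0.4,0],[-12,0.8,0],[-18,1.2,0],[-24,1.7,0],[-30,2.1,0]],"fingers":[0.2,0.2,0.2,0.2,0.2]}';python3 -m jog '{"angular":[[0,0,0],[0,0,0],[0,0,0],[0,0,0]],"travel":[[0,0,2],[0,0,5],[0,0,8],[0,0,8.8]],"fingers":[0.2,0.2,0.2,0.2]}'
python3 - <<'E'
from h import *
print(to([536.5,-14.5,101.5],np.radians(82.1)),read_state()["eef_pos"])
save(cv2.resize(get_image("side")[120:270,220:400],None,fx=4,fy=4,interpolation=cv2.INTER_CUBIC),"s5")
E
```

```text
clock: 7.15
eef_pos: [535.8, -16.1, 188.8]
tool_rot: [-3.141, 0.0, 1.435]
force: [0.8, -0.2, 0.8]
width: 68.5
clock: 7.65
eef_pos: [534.7, -14.3, 99.3]
tool_rot: [-3.138, 0.0, 1.435]
force: [-0.2, -0.0, 0.3]
width: 68.4
[[0.0, 0.18, -0.22], [[-0.2, 0.0, 0.1], [-0.0, -0.4, -179.9]]] [534.71898947 -14.30376309  99.32590223]
```

View pics/s5.png

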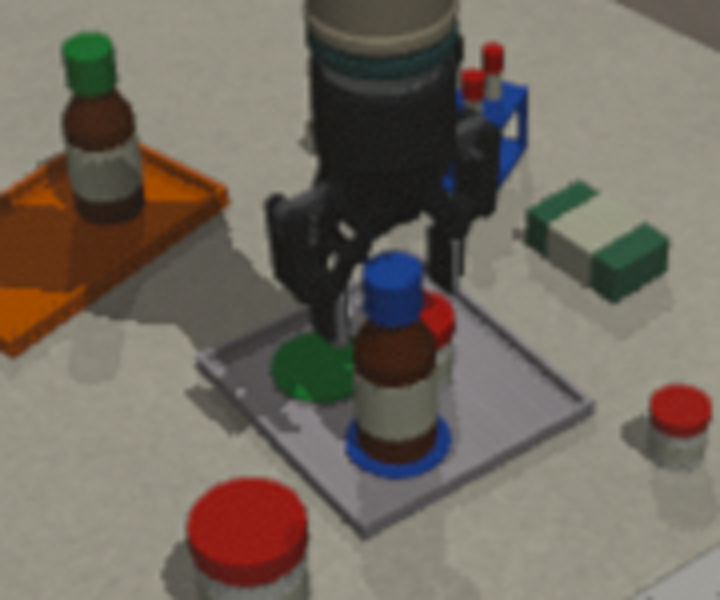

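The green bottle stands upright in the tray at crop (100,130). The fingers straddle the blue cap at crop (393,285). I grip, lift, and carry it to the tray's near half.

```bash
python3 -m jog '{"angular":[[0,0,0],[0,0,0],[0,0,0],[0,0,0],[0,0,0]],"travel":[[0,0.15,-0.2],[0,0.15,-0.2],[0,0.15,-0.2],[0,0.15,-0.2],[0,0.15,-0.2]],"fingers":[0.5,0.8,1,1,1]}';python3 -m jog '{"angular":[[0,0,0],[0,0,0],[0,0,0],[0,0,0],[0,0,0]],"travel":[[0,0,0],[0,0,-0.5],[0,0,-2],[0,0,-5],[0,0,-5]],"fingers":[1,1,1,1,1]}'
python3 - <<'E'
from h import *
print(to([465,274,153],np.radians(82.1)),read_state()["eef_pos"])
E
```

```text
clock: 8.32
eef_pos: [538.6, -14.6, 104.7]
tool_rot: [3.14, -0.001, 1.435]
force: [-1.2, 1.0, 6.8]
width: 32.8
clock: 8.95
eef_pos: [539.7, -14.8, 155.8]
tool_rot: [3.136, -0.001, 1.435]
force: [-0.1, 0.3, -1.0]
width: 32.6
[[27.6, -11.31, 0.24], [[0.3, -0.0, 0.1], [0.1, 0.5, -179.9]]] [539.68581046 -14.79773124 155.84402786]
```

```bash
python3 -m jog '{"angular":[[0,0,0],[0,0,0],[0,0,0],[0,0,0],[0,0,0]],"travel":[[3,-1.3,0],[8,-3.3,0],[13,-5.4,0],[18,-7.4,0],[23,-9.4,0]],"fingers":[1,1,1,1,1]}';python3 -m jog '{"angular":[[0,0,0],[0,0,0],[0,0,0],[0,0,0],[0,0,0]],"travel":[[3,-1.3,0],[4.6,-1.9,0],[4.6,-1.9,2],[4.6,-1.9,4.2],[4.6,-1.9,5]],"fingers":[1,1,1,1,1]}';python3 -m jog '{"angular":[[0,0,0],[0,0,0]],"travel":[[0,0,0.25],[0,0,0.3]],"fingers":[1,1]}'
python3 - <<'E'
from h import *
s=read_state();print(s["eef_pos"],s["force"],s["width"]);save(cv2.resize(get_image("side")[100:250,180:360],None,fx=4,fy=4,interpolation=cv2.INTER_CUBIC),"s6")
E
```

```text
clock: 9.57
eef_pos: [475.0, 227.6, 153.0]
tool_rot: [-3.141, 0.0, 1.435]
force: [0.8, 0.4, -0.8]
width: 32.7
clock: 10.2
eef_pos: [462.9, 272.6, 102.2]
tool_rot: [-3.14, 0.002, 1.433]
force: [-0.8, -0.2, -1.4]
width: 32.4
clock: 10.45
eef_pos: [463.2, 273.2, 101.7]
tool_rot: [-3.141, -0.0, 1.433]
force: [-4.3, -1.2, 12.7]
width: 32.9
[463.23974361 273.23729442 101.70334383] [-4.33326548 -1.2366303  12.6897126 ] 32.86549907705816
```

View pics/s6.png

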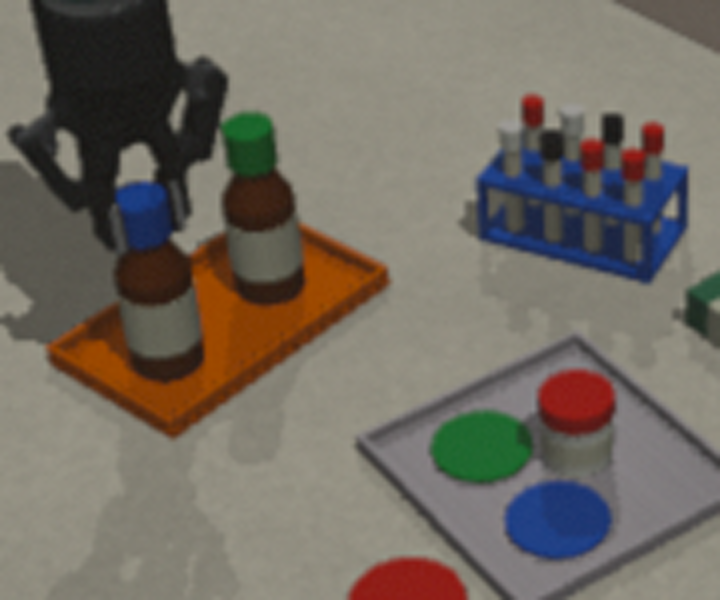

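Both bottles are in the tray, upright, with the blue one touching down. The coasters and pot are clear. I release, rise and measure.

```bash
python3 -m jog '{"angular":[[0,0,0],[0,0,0],[0,0,0]],"travel":[[0,0,0],[0,0,0],[0,0,0]],"fingers":[0.4,0.35,0.35]}';python3 -m jog '{"angular":[[0,0,0],[0,0,0],[0,0,0]],"travel":[[0,0,-4],[0,0,-8],[0,0,-12]],"fingers":[0.35,0.3,0.3]}'
python3 - <<'E'
from h import *
for n in("scene","side"):
    im=get_image(n);np.save(f"pics/{n}7.npy",im);c=camera_model(n)
    for k,lo,hi in(("blue",(105,130,40),(125,255,255)),("green",(50,120,40),(85,255,255)),("red",(0,190,80),(4,255,255))):
        for s,p in blobs(im,lo,hi,100): print(n,k,s,p,"z8",ray(c,*p,8)[:2].round(1),"z50",ray(c,*p,50)[:2].round(1),"z132",ray(c,*p,128)[:2].round(1))
    # pan: near-grey bright ellipse around expected
    g=cv2.cvtColor(im,cv2.COLOR_RGB2GRAY);u,v=proj(c,[577,-292,62]);r=45
    u0,v0=int(u-r),int(v-r);e=cv2.Canny(cv2.GaussianBlur(g[v0:v0+2*r,u0:u0+2*r],(3,3),0),30,80)
    for k in cv2.findContours(e,1,1)[0]:
        if len(k)>25:
            (a,b),ax,an=cv2.fitEllipse(k)
            if 25<max(ax)<80 and min(ax)>15: print(n,"pan?",a+u0,b+v0,ax,ray(c,a+u0,b+v0,62)[:2].round(1))
print(to([585,18.5,200],np.radians(82.1)))
E
```

```text
clock: 10.88
eef_pos: [463.6, 274.1, 100.4]
tool_rot: [3.141, -0.0, 1.435]
force: [0.5, -0.0, -0.0]
width: 55.5
clock: 11.25
eef_pos: [463.2, 274.1, 221.4]
tool_rot: [-3.142, 0.0, 1.435]
force: [0.7, 0.6, 0.6]
width: 59.8
scene blue [322, 182, 28, 23, 382] [336.6, 191.5] z8 [530.9 -16.2] z50 [552.    2.4] z132 [591.  37.]
scene blue [474, 222, 24, 23, 396] [485.8, 232.8] z8 [377.  271.4] z50 [407.5 272.3] z132 [464.2 274. ]
scene blue [286, 289, 85, 74, 2625] [327.7, 327.3] z8 [750.9 182.1] z50 [758.4 188.5] z132 [772.3 200.4]
scene green [343, 207, 30, 26, 594] [357.8, 219.8] z8 [549.1  66.2] z50 [569.   79.7] z132 [606.1 104.9]
scene green [248, 240, 25, 21, 211] [259.9, 250.1] z8 [744.7 -21.7] z50 [752.6  -2.7] z132 [767.2  32.5]
scene green [266, 262, 26, 24, 267] [279.0, 273.4] z8 [748.6  42.9] z50 [756.3  57.9] z132 [770.4  85.7]
scene green [452, 263, 21, 21, 323] [462.5, 272.3] z8 [485.4 288.8] z50 [509.2 288.6] z132 [553.5 288.3]
scene red [357, 126, 27, 20, 394] [370.1, 135.3] z8 [352.6 -77.9] z50 [384.7 -55.4] z132 [444.2 -13.8]
scene red [253, 176, 16, 13, 149] [260.3, 18
[... 1185 characters left out ...]
 z132 [462.7 -36.4]
side red [315, 193, 18, 15, 197] [323.8, 199.6] z8 [617.6  53.4] z50 [584.7  18.8] z132 [523.5 -45.5]
side red [383, 217, 14, 11, 124] [389.7, 221.8] z8 [ 671.7 -116.3] z50 [ 636. -142.] z132 [ 569.6 -189.9]
side red [267, 240, 29, 26, 547] [281.6, 251.7] z8 [426.7  -5.6] z50 [403.7 -37.1] z132 [361.  -95.7]
side pan? 428.1844482421875 271.04053497314453 (36.446014404296875, 51.42376708984375) [ 570.1 -295.1]
side pan? 429.08713150024414 271.0041275024414 (43.551021575927734, 58.23869323730469) [ 571.4 -296.3]
side pan? 429.0864906311035 271.0280113220215 (43.871036529541016, 58.90117645263672) [ 571.4 -296.3]
[[-23.82, 15.26, 2.4], [[0.4, -0.3, 0.1], [0.5, 0.6, -179.9]]]
```

```bash
python3 -m jog '{"angular":[[0,0,0],[0,0,0],[0,0,0],[0,0,0],[0,0,0]],"travel":[[-4.8,3,0],[-9.6,6.1,0.5],[-14.4,9.2,1],[-19.1,12.2,2],[-23.8,15.2,5]],"fingers":[0.05,0.05,0.05,0.05,0.05]}';python3 -m jog '{"angular":[[0,0,0],[0,0,0],[0,0,0]],"travel":[[0,0,3],[0,0,6],[0,0,6]],"fingers":[0.05,0.05,0.05]}'
python3 - <<'E'
from h import *
print(to([585.2,18.6,24],np.radians(82.1)),read_state()["eef_pos"],read_state()["width"])
w=camera_model("wrist");W=get_image("wrist");np.save("pics/w8.npy",W);np.save("pics/w8T.npy",w["T"]);save(W,"w8")
for s,k in blobs(W,(0,190,80),(4,255,255),100): print(s,k,ray(w,*k,54).round(1))
E
```

```text
clock: 11.98
eef_pos: [582.9, 16.9, 170.5]
tool_rot: [3.139, -0.001, 1.435]
force: [0.6, -0.0, -0.4]
width: 81.6
clock: 12.35
eef_pos: [579.0, 18.3, 108.0]
tool_rot: [-3.136, 0.001, 1.434]
force: [-0.8, 0.6, -0.3]
width: 81.1
[[0.12, 0.66, 8.4], [[-0.3, 0.1, 0.1], [-0.1, -0.5, -179.9]]] [578.99071495  18.34508423 107.99033846] 81.10263724675998
[302, 189, 60, 58, 2724] [331.5, 217.3] [586.2  19.5  54. ]
[67, 298, 55, 49, 1358] [88.7, 317.2] [374.7 -41.7  54. ]
```

View pics/w8.png

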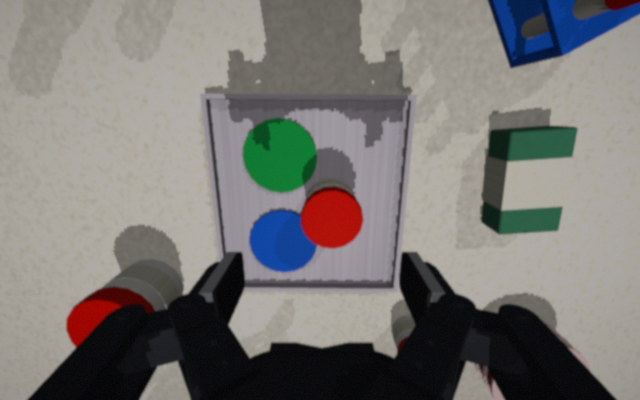

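The wrist sees the pot lid at (332,217) between the fingers' line, with the coasters at (280,155) green and (283,240) blue. I compute the coasters from this view and descend.

```bash
python3 -m jog '{"angular":[[0,0,0],[0,0,0],[0,0,0],[0,0,0],[0,0,0]],"travel":[[0,0.25,1],[0,0.25,4],[0,0.25,7],[0,0.25,8.2],[0,0.25,8.2]],"fingers":[0.05,0.05,0.05,0.05,0.05]}'
python3 - <<'E'
from h import *
print(to([585.6,19,24],np.radians(82.1)),read_state()["eef_pos"])
w=dict(T=np.load("pics/w8T.npy"),mtx=camera_model("wrist")["mtx"]);W=np.load("pics/w8.npy")
H=cv2.cvtColor(W,cv2.COLOR_RGB2HSV)
for n,lo,hi in(("g",(50,100,30),(85,255,255)),("b",(105,100,40),(125,255,255))):
    m=cv2.inRange(H[90:290,200:420],np.array(lo),np.array(hi))
    k=max(cv2.findContours(m,0,1)[0],key=cv2.contourArea);e=cv2.fitEllipse(cv2.convexHull(k));p=(e[0][0]+200,e[0][1]+90);print(n,e,ray(w,*p,8).round(1))
save(cv2.resize(get_image("side")[120:270,220:400],None,fx=4,fy=4,interpolation=cv2.INTER_CUBIC),"s9")
E
```

```text
clock: 13.02
eef_pos: [583.9, 18.2, 28.6]
tool_rot: [-3.141, 0.0, 1.435]
force: [-0.1, 0.8, -0.5]
width: 81.3
[[0.11, 0.16, 0.46], [[-0.0, 0.0, 0.1], [-0.0, -0.0, -179.9]]] [583.88849469  18.16591202  28.63053549]
g ((79.41776275634766, 64.88391876220703), (71.52253723144531, 74.58430480957031), 136.34722900390625) [548.6  64.1   8. ]
b ((82.42536163330078, 150.56004333496094), (61.251708984375, 66.85496520996094), 107.2615737915039) [537.1 -14.7   8. ]
```

View pics/s9.png

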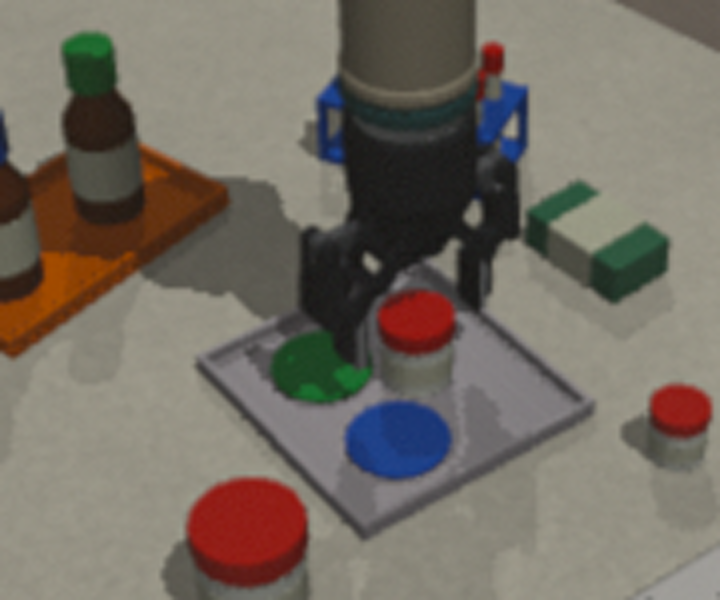

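The fingers straddle the pot. I close and lift.

```bash
python3 -m jog '{"angular":[[0,0,0],[0,0,0],[0,0,0],[0,0,0],[0,0,0]],"travel":[[0,0.1,0.3],[0,0.1,0.3],[0,0.1,0.3],[0,0.1,0.3],[0,0.1,0.3]],"fingers":[0.3,0.6,0.8,1,1]}';python3 -m jog '{"angular":[[0,0,0],[0,0,0],[0,0,0],[0,0,0],[0,0,0]],"travel":[[0,0,0],[0,0,-1],[0,0,-4],[0,0,-8],[0,0,-12]],"fingers":[1,1,1,1,1]}'
python3 - <<'E'
from h import *
print(to([575,-293,145],np.radians(82.1)),read_state()["eef_pos"])
E
```

```text
clock: 13.7
eef_pos: [585.5, 18.0, 26.7]
tool_rot: [3.14, -0.001, 1.435]
force: [-0.3, 1.0, 5.8]
width: 45.2
clock: 14.32
eef_pos: [584.4, 17.9, 147.1]
tool_rot: [-3.141, 0.0, 1.435]
force: [0.6, 0.4, -1.3]
width: 45.3
[[-30.93, 3.28, 0.22], [[-0.0, 0.0, 0.1], [-0.0, -0.0, -179.9]]] [584.44974733  17.93853168 147.13205406]
```

```bash
python3 -m jog '{"angular":[[0,0,0],[0,0,0],[0,0,0],[0,0,0],[0,0,0]],"travel":[[-3,0.3,-1],[-7,0.7,-2],[-11,1.1,-3],[-14,1.4,-4],[-15,1.6,-4]],"fingers":[1,1,1,1,1]}'; python3 -m jog '{"angular":[[0,0,0]],"travel":[[0,0,0]],"fingers":[1]}'
python3 - <<'E'
from h import *
w=camera_model("wrist");W=get_image("wrist");save(W,"w10");np.save("pics/w10.npy",W);np.save("pics/w10T.npy",w["T"])
print(proj(w,[575,-293,62]),[ray(w,u,v,62)[:2].round() for u,v in((320,200),(320,300))],read_state()["eef_pos"])
E
```

```text
clock: 14.95
eef_pos: [580.3, -135.5, 186.9]
tool_rot: [3.14, 0.001, 1.431]
force: [0.1, 0.1, -1.6]
width: 45.2
clock: 15.08
eef_pos: [580.1, -132.4, 185.4]
tool_rot: [-3.141, -0.001, 1.435]
force: [0.8, 0.3, -0.5]
width: 45.4
[336.17137172 329.38082407] [array([ 578., -138.]), array([ 562., -252.])] [ 580.19978042 -131.12740894  185.106943  ]
```

View pics/w10.png

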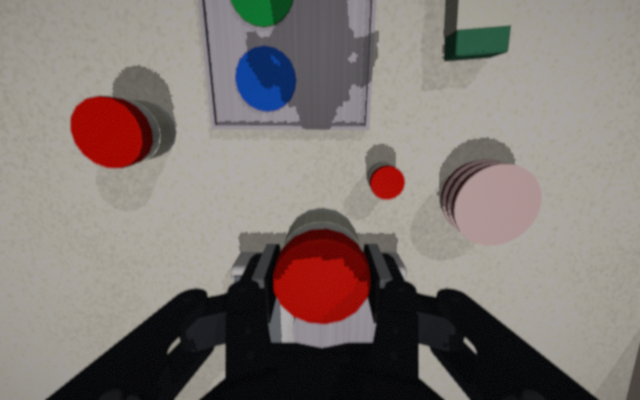

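The pot hangs level in the gripper. The pan is hidden below, so I refine its centre from the fixed cameras' earlier images.

Run:
```python
from h import *
for n in("scene","side"):
    im=np.load(f"pics/{n}0.npy");c=camera_model(n);t=np.linspace(0,6.28,60)
    P=np.array([proj(c,[575+55*np.cos(a),-293+55*np.sin(a),62]) for a in t],np.float32);print(n,"expect",cv2.fitEllipse(P))
    u,v=proj(c,[575,-293,62]);r=42;u0,v0=int(u-r),int(v-r);s=6
    q=cv2.resize(im[v0:v0+2*r,u0:u0+2*r],None,fx=s,fy=s,interpolation=cv2.INTER_CUBIC);save(q,"pan_"+n)
    g=cv2.cvtColor(q,cv2.COLOR_RGB2GRAY);x=int((u-u0)*s);y=int((v-v0)*s);print(g[y,::24],g[::24,x])
    for th in(90,100,110,120,130,140,150):
      for k in cv2.findContours((cv2.GaussianBlur(g,(9,9),0)>th).astype(np.uint8),1,1)[0]+cv2.findContours((cv2.GaussianBlur(g,(9,9),0)<th).astype(np.uint8),1,1)[0]:
        if len(k)>60:
            e=cv2.fitEllipse(k)
            if 36*s<max(e[1])<62*s and min(e[1])>24*s and max(e[1])/min(e[1])<1.6:
                p=np.array(e[0])/s+[u0,v0]-0.4;print(th,p.round(1),np.array(e[1]).round()/s,ray(c,*p,62)[:2].round(1))
a=cv2.imread("pics/pan_scene.png");b=cv2.imread("pics/pan_side.png");cv2.imwrite("pics/pan.png",cv2.resize(np.hstack([a,b]),(800,400)))
```

```text
scene expect ((241.1751251220703, 118.72425079345703), (33.656028747558594, 47.44888687133789), 80.98770904541016)
[110 112 111 113 113  90  92  93  91  88  92  88  89  88  88  92  68 112
 115  64  53] [111 111 112 107 111 111 110  93  90  93  89  89  90  90  89  74  70 113
 113  71  53]
90 [242.  124.2] [34.83333333 43.66666667] [ 585.5 -276.4]
90 [242.3 126.6] [26.66666667 42.66666667] [ 589.5 -269.8]
100 [240.8 122. ] [40.33333333 49.5       ] [ 583.3 -283.8]
100 [240.8 122.1] [39.83333333 49.16666667] [ 583.4 -283.7]
110 [270.8 102.2] [27.5        43.66666667] [ 490.7 -286.7]
side expect ((429.0274353027344, 270.0460510253906), (41.12751770019531, 56.43751525878906), 103.86720275878906)
[145 144 145 146  84 117 116 115 112 115 113 114 112 113 111 114 112 111
 134 145 143] [ 46 121 122 124 145 146 116 115 115 110 116 113 116 112 115 117  77 129
 128 143 144]
100 [432.2 266.5] [50.66666667 61.16666667] [ 585.3 -293.7]
110 [430.  269.7] [44.66666667 56.83333333] [ 575.6 -295.5]
110 [430.1 269.5] [44.83333333 57.        ] [ 576.2 -295.4]
120 [428.8 271.6] [44.         58.33333333] [ 569.9 -296.8]
120 [428.8 271.6] [43.5 58. ] [ 569.8 -296.8]
130 [429.  273.6] [50.33333333 58.5       ] [ 565.9 -300.1]
130 [428.7 273.2] [49.5        57.66666667] [ 566.3 -299.2]
```

View pics/pan.png

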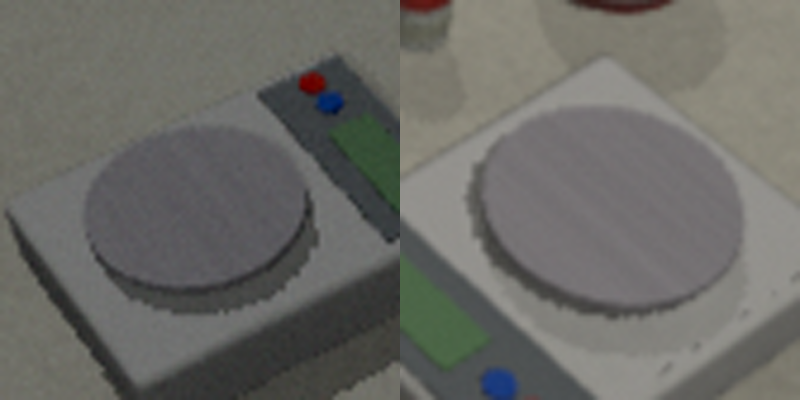

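I read the pan centre as about (577,-295), from the top disc at crop (196,206) in the left half and (611,204) in the right half. Going there now.

Run:
```python
from h import *
print(to([577,-295,86],np.radians(82.1)),read_state()["eef_pos"])
```

```text
[[-16.3, 1.9, 9.89], [[-0.1, -0.1, 0.2], [0.1, -0.1, -179.8]]] [ 580.19978042 -131.12740894  185.106943  ]
```

```bash
python3 -m jog '{"angular":[[0,0,0],[0,0,0],[0,0,0],[0,0,0],[0,0,0]],"travel":[[-3,0.3,0],[-8,0.9,0],[-13,1.5,0],[-16.2,1.9,1],[-16.2,1.9,3]],"fingers":[1,1,1,1,1]}'; python3 -m jog '{"angular":[[0,0,0],[0,0,0],[0,0,0],[0,0,0],[0,0,0]],"travel":[[0,0,3],[0,0,5],[0,0,6.5],[0,0,6.8],[0,0,6.8]],"fingers":[1,1,1,1,1]}'
python3 - <<'E'
from h import *
s=read_state();print(to([577,-295,85],np.radians(82.1)),s["eef_pos"],s["force"])
im=get_image("side");save(cv2.resize(im[200:350,340:520],None,fx=4,fy=4,interpolation=cv2.INTER_CUBIC),"s11")
E
```

```text
clock: 15.75
eef_pos: [577.3, -298.2, 155.5]
tool_rot: [3.14, 0.002, 1.433]
force: [0.4, -0.1, -0.2]
width: 45.3
clock: 16.38
eef_pos: [577.6, -296.0, 88.1]
tool_rot: [3.141, 0.0, 1.435]
force: [-0.1, -0.6, -1.4]
width: 45.2
[[0.1, -0.08, 0.31], [[0.0, 0.0, 0.1], [-0.0, 0.1, -179.9]]] [ 577.62654231 -296.04923548   88.07694703] [-0.05551696 -0.599842   -1.39129972]
```

View pics/s11.png

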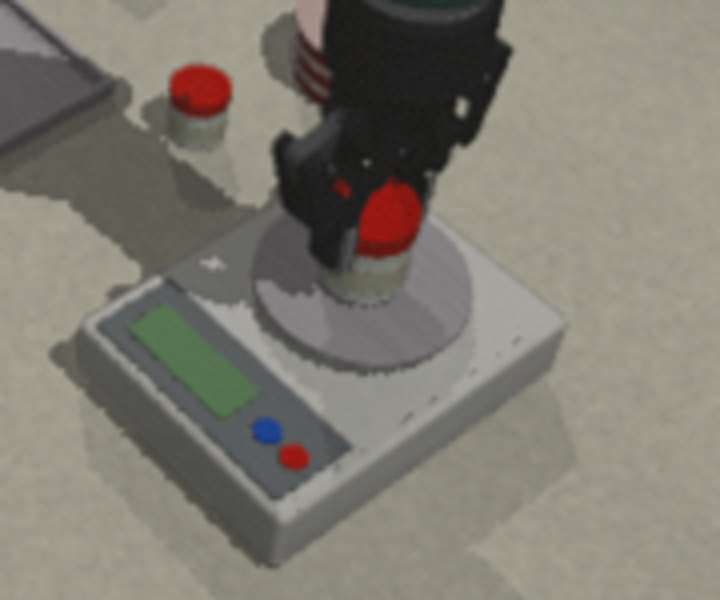

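The pot is just above the pan, and pot and pan are concentric within the view's accuracy. I lower it, release and rise.

```bash
python3 -m jog '{"angular":[[0,0,0],[0,0,0],[0,0,0]],"travel":[[0,0,0.2],[0,0,0.3],[0,0,0.35]],"fingers":[1,1,1]}'; python3 -m jog '{"angular":[[0,0,0],[0,0,0],[0,0,0],[0,0,0]],"travel":[[0,0,0],[0,0,0],[0,0,0],[0,0,0]],"fingers":[0.3,0.1,0.05,0.05]}';  python3 -m jog '{"angular":[[0,0,0],[0,0,0],[0,0,0],[0,0,0]],"travel":[[0,0,-2],[0,0,-6],[0,0,-10],[0,0,-15]],"fingers":[0.05,0.05,0.05,0.05]}'
python3 - <<'E'
from h import *
s=read_state();print(to([463.5,274,222],np.radians(82.1)),s["eef_pos"])
for n in("scene","side"):
    im=get_image(n);c=camera_model(n)
    for q,p in blobs(im,(0,190,80),(4,255,255),100): print(n,q,p,ray(c,*p,108)[:2].round(1))
E
```

```text
clock: 16.8
eef_pos: [577.4, -296.0, 84.8]
tool_rot: [3.141, -0.0, 1.435]
force: [-1.2, 1.4, 4.4]
width: 45.0
clock: 17.3
eef_pos: [577.2, -295.9, 84.1]
tool_rot: [-3.142, -0.0, 1.435]
force: [-0.2, -0.3, -0.2]
width: 81.3
clock: 17.8
eef_pos: [576.9, -295.7, 236.4]
tool_rot: [-3.141, 0.0, 1.435]
force: [1.5, -0.6, 0.0]
width: 81.2
[[54.91, -18.96, 1.44], [[-0.0, 0.0, 0.1], [-0.0, -0.0, -179.9]]] [ 576.89189885 -295.74964916  236.41799375]
scene [227, 96, 20, 14, 197] [236.0, 102.6] [ 576.3 -297.3]
scene [357, 126, 27, 20, 400] [370.2, 135.6] [429.4 -23.8]
scene [253, 176, 16, 13, 123] [261.2, 183.1] [673.3 -85.7]
side [267, 240, 29, 26, 555] [281.7, 251.7] [372.1 -80.8]
side [422, 245, 22, 20, 333] [432.8, 254.0] [ 575.6 -295. ]
```

Pot measured on the pan at about (576,-296). Back to the blue bottle.

```bash
python3 -m jog '{"angular":[[0,0,0],[0,0,0],[0,0,0],[0,0,0],[0,0,0]],"travel":[[5.5,-1.9,0],[11,-3.8,0],[16.5,-5.7,0],[22,-7.6,0],[27.5,-9.5,0]],"fingers":[0.3,0.3,0.3,0.3,0.3]}';python3 -m jog '{"angular":[[0,0,0],[0,0,0],[0,0,0],[0,0,0],[0,0,0]],"travel":[[5.5,-1.9,0],[11,-3.8,0],[16.5,-5.7,0],[22,-7.6,0],[27.4,-9.5,0]],"fingers":[0.3,0.3,0.3,0.3,0.3]}'; python3 -m jog '{"angular":[[0,0,0]],"travel":[[0,0,1]],"fingers":[0.3]}'
python3 - <<'E'
from h import *
s=read_state();print(to([463.6,274,101],np.radians(82.1)),s["eef_pos"],s["width"])
w=camera_model("wrist");W=get_image("wrist")
for q,p in blobs(W,(105,150,60),(125,255,255),200)+blobs(W,(50,120,40),(85,255,255),200): print(q,p,ray(w,*p,133).round(1))
for n in("scene","side"):
    im=get_image(n);c=camera_model(n)
    for q,p in blobs(im,(105,150,60),(125,255,255),100): print(n,q,p,ray(c,*p,126)[:2].round(1))
E
```

```text
clock: 18.52
eef_pos: [520.0, -8.8, 235.0]
tool_rot: [3.14, -0.001, 1.435]
force: [0.4, 1.0, 0.6]
width: 60.0
clock: 19.15
eef_pos: [462.9, 275.6, 235.1]
tool_rot: [3.141, -0.001, 1.435]
force: [0.7, 0.0, -0.3]
width: 59.7
clock: 19.27
eef_pos: [461.8, 280.0, 224.7]
tool_rot: [3.141, -0.004, 1.445]
force: [0.2, -0.7, 0.2]
width: 59.9
[[-0.62, 0.25, 12.37], [[0.0, -0.2, 0.7], [0.4, 0.0, -179.3]]] [461.82123272 280.02234859 224.72887983] 59.85284142404382
[502, 168, 109, 118, 4743] [548.2, 218.9] [657.8 242.  133. ]
[304, 191, 37, 41, 1177] [321.5, 211.1] [461.1 274.2 133. ]
[406, 161, 45, 42, 1341] [429.0, 182.0] [554.3 288.6 133. ]
[376, 298, 15, 28, 227] [382.8, 312.3] [507.6 162.6 133. ]
[526, 304, 37, 15, 450] [544.2, 311.4] [664.5 143.7 133. ]
scene [322, 183, 28, 24, 526] [335.5, 194.2] [595.7  38.9]
scene [479, 222, 19, 17, 254] [488.0, 230.0] [455.3 273.5]
scene [286, 289, 85, 72, 1885] [327.4, 329.2] [774.2 201.8]
side [300, 138, 51, 32, 501] [327.9, 153.3] [650.7  70.2]
side [208, 146, 13, 16, 164] [214.3, 153.6] [457.  267.7]
side [307, 221, 25, 18, 370] [319.0, 229.6] [ 454.4 -102.2]
```

Bottle where left. Descend and grip.

```bash
python3 -m jog '{"angular":[[0,0,0],[0,0,0],[0,0,0],[0,0,0],[0,0,0]],"travel":[[-0.2,0.1,1],[-0.2,0.1,5],[-0.2,0.1,9],[-0.2,0.1,12],[-0.2,0.1,12.5]],"fingers":[0.3,0.3,0.3,0.3,0.3]}'
python3 - <<'E'
from h import *
s=read_state();print(to([463.6,274,101.5],np.radians(82.1)),s["eef_pos"],s["force"])
E
```

```text
clock: 20.05
eef_pos: [463.4, 269.4, 97.5]
tool_rot: [-3.139, 0.003, 1.432]
force: [0.1, -0.1, 0.5]
width: 60.0
[[0.46, -0.04, -0.4], [[-0.2, 0.2, -0.0], [0.3, 0.2, 180.0]]] [463.35050842 269.40842322  97.52209903] [ 0.08377368 -0.13447857  0.54187266]
```

```bash
python3 -m jog '{"angular":[[0,0,0],[0,0,0]],"travel":[[0.2,0,-0.3],[0.2,0,-0.3]],"fingers":[0.3,0.3]}';python3 -m jog '{"angular":[[0,0,0],[0,0,0],[0,0,0],[0,0,0]],"travel":[[0,0,0],[0,0,0],[0,0,0],[0,0,0]],"fingers":[0.6,1,1,1]}';python3 -m jog '{"angular":[[0,0,0],[0,0,0],[0,0,0],[0,0,0],[0,0,0]],"travel":[[0,0,0],[0,0,-0.5],[0,0,-2],[0,0,-5],[0,0,-5]],"fingers":[1,1,1,1,1]}'
python3 - <<'E'
from h import *
s=read_state();print(to([536.8,-15,150],np.radians(82.1)),s["eef_pos"],s["force"])
E
```

```text
clock: 20.3
eef_pos: [465.6, 274.1, 103.8]
tool_rot: [3.139, -0.002, 1.435]
force: [-0.0, 0.3, 0.5]
width: 60.0
clock: 20.8
eef_pos: [464.1, 274.2, 103.2]
tool_rot: [-3.141, -0.001, 1.435]
force: [-2.0, 0.2, 5.9]
width: 32.4
clock: 21.42
eef_pos: [466.1, 274.3, 154.7]
tool_rot: [3.137, -0.003, 1.435]
force: [-0.1, 0.0, -1.7]
width: 33.1
[[-27.71, 10.93, 0.43], [[0.2, -0.2, 0.1], [0.3, 0.4, -179.9]]] [466.05092522 274.30088766 154.70672597] [-0.05850323  0.01425682 -1.71706165]
```

```bash
python3 -m jog '{"angular":[[0,0,0],[0,0,0],[0,0,0],[0,0,0],[0,0,0]],"travel":[[-3,1.2,0],[-8,3.2,0],[-13,5.2,0],[-18,7.1,0],[-23,9.1,0]],"fingers":[1,1,1,1,1]}';python3 -m jog '{"angular":[[0,0,0],[0,0,0],[0,0,0],[0,0,0],[0,0,0]],"travel":[[-3,1.2,0],[-4.7,1.9,0],[-4.7,1.9,2],[-4.7,1.9,4.2],[-4.7,1.9,4.2]],"fingers":[1,1,1,1,1]}'; python3 -m jog '{"angular":[[0,0,0]],"travel":[[0,0,0]],"fingers":[1]}';python3 - <<'E'
from h import *
s=read_state();print(to([536.8,-15,105],np.radians(82.1)),s["eef_pos"],s["force"])
for n in("side",):
    im=get_image(n);save(cv2.resize(im[120:270,220:400],None,fx=4,fy=4,interpolation=cv2.INTER_CUBIC),"s12")
E
```

```text
clock: 22.05
eef_pos: [523.2, 31.9, 151.8]
tool_rot: [-3.141, 0.0, 1.435]
force: [1.5, -0.6, -1.2]
width: 32.4
clock: 22.68
eef_pos: [534.2, -14.4, 108.7]
tool_rot: [-3.137, -0.0, 1.437]
force: [1.1, 0.2, -1.4]
width: 32.6
clock: 22.8
eef_pos: [536.1, -15.1, 110.6]
tool_rot: [3.141, -0.0, 1.436]
force: [1.0, 0.8, -1.6]
width: 32.7
[[0.02, 0.07, 0.56], [[0.0, -0.0, 0.2], [0.0, 0.0, -179.8]]] [536.07308209 -15.11460061 110.57580163] [ 0.96834095  0.78874012 -1.57870371]
```

View pics/s12.png

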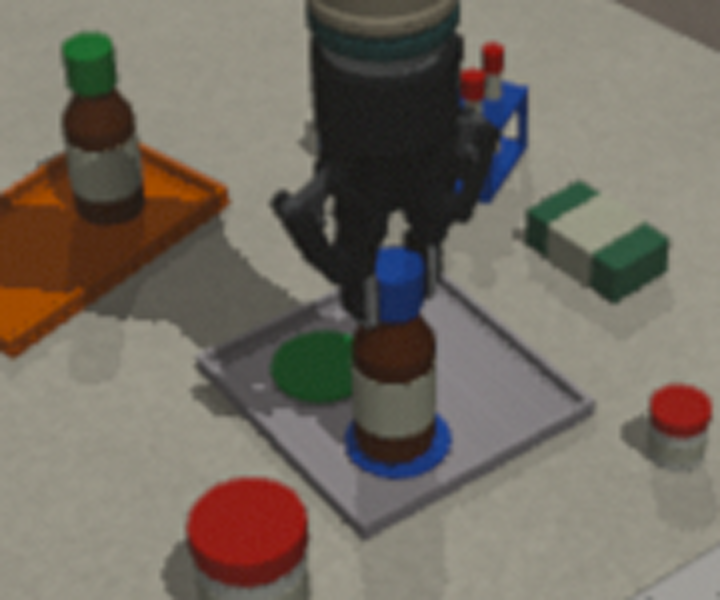

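The bottle hangs about 5 mm above the blue coaster, centred. I lower it until it touches, then release.

```bash
python3 -m jog '{"angular":[[0,0,0],[0,0,0],[0,0,0],[0,0,0]],"travel":[[0,0,0.3],[0,0.05,0.5],[0,0.05,0.6],[0,0.05,0.6]],"fingers":[1,1,1,1]}';python3 -m jog '{"angular":[[0,0,0],[0,0,0],[0,0,0]],"travel":[[0,0,0],[0,0,0],[0,0,0]],"fingers":[0.4,0.3,0.3]}';python3 -m jog '{"angular":[[0,0,0],[0,0,0],[0,0,0],[0,0,0]],"travel":[[0,0,-2],[0,0,-5],[0,0,-9],[0,0,-12]],"fingers":[0.3,0.3,0.3,0.3]}'
python3 - <<'E'
from h import *
s=read_state();print(to([556.3,285.6,222],np.radians(82.1)),s["eef_pos"],s["force"])
E
```

```text
clock: 23.35
eef_pos: [536.5, -15.7, 106.1]
tool_rot: [3.141, -0.001, 1.435]
force: [-3.6, 0.7, 14.0]
width: 33.2
clock: 23.72
eef_pos: [536.3, -15.8, 104.1]
tool_rot: [-3.141, 0.0, 1.435]
force: [-0.6, 0.4, 0.0]
width: 60.2
clock: 24.22
eef_pos: [536.5, -15.9, 225.5]
tool_rot: [3.141, 0.0, 1.435]
force: [-0.2, -0.1, 0.1]
width: 59.6
[[30.14, -2.13, 0.35], [[0.0, 0.0, 0.1], [-0.0, 0.1, -179.9]]] [536.54380863 -15.91299616 225.53656935] [-0.24832647 -0.08248557  0.14084493]
```

```bash
python3 -m jog '{"angular":[[0,0,0],[0,0,0],[0,0,0],[0,0,0],[0,0,0]],"travel":[[6,-0.4,0],[12,-0.8,0],[18,-1.2,0],[24,-1.7,0],[30.1,-2.1,0]],"fingers":[0.3,0.3,0.3,0.3,0.3]}';python3 -m jog '{"angular":[[0,0,0],[0,0,0],[0,0,0],[0,0,0],[0,0,0]],"travel":[[0,0,1],[0,0,5],[0,0,9],[0,0,12],[0,0,12.2]],"fingers":[0.3,0.3,0.3,0.3,0.3]}';python3 -m jog '{"angular":[[0,0,0],[0,0,0]],"travel":[[0,0,0],[0,0,0]],"fingers":[0.3,0.3]}'
python3 - <<'E'
from h import *
s=read_state();print(to([556.3,285.6,101.5],np.radians(82.1)),s["eef_pos"],s["force"])
E
```

```text
clock: 24.85
eef_pos: [556.1, 287.1, 224.0]
tool_rot: [3.142, 0.0, 1.435]
force: [1.6, -0.1, 0.2]
width: 59.6
clock: 25.48
eef_pos: [554.5, 283.5, 99.8]
tool_rot: [-3.137, 0.004, 1.434]
force: [0.5, -0.3, 0.6]
width: 59.9
clock: 25.72
eef_pos: [557.3, 285.5, 103.7]
tool_rot: [3.139, -0.001, 1.435]
force: [-0.3, 0.3, -0.4]
width: 59.6
[[-0.0, -0.1, 0.22], [[0.1, -0.1, 0.1], [0.1, 0.2, -179.9]]] [557.31918117 285.47080064 103.74186662] [-0.28440525  0.3205517  -0.35234607]
```

```bash
python3 -m jog '{"angular":[[0,0,0],[0,0,0],[0,0,0],[0,0,0]],"travel":[[0,0,0.1],[0,0,0.1],[0,0,0.1],[0,0,0.1]],"fingers":[0.6,1,1,1]}';python3 -m jog '{"angular":[[0,0,0],[0,0,0],[0,0,0],[0,0,0],[0,0,0]],"travel":[[0,0,0],[0,0,-0.5],[0,0,-2],[0,0,-5],[0,0,-5]],"fingers":[1,1,1,1,1]}';python3 -m jog '{"angular":[[0,0,0]],"travel":[[0,0,0]],"fingers":[1]}'
python3 - <<'E'
from h import *
s=read_state();print(to([548.4,64.3,152],np.radians(82.1)),s["eef_pos"],s["force"])
E
```

```text
clock: 26.22
eef_pos: [556.8, 285.7, 102.2]
tool_rot: [3.14, -0.001, 1.435]
force: [-1.4, 0.1, 6.1]
width: 32.8
clock: 26.85
eef_pos: [558.1, 285.8, 153.9]
tool_rot: [3.137, -0.003, 1.435]
force: [0.3, -0.4, -2.2]
width: 32.7
clock: 26.98
eef_pos: [555.7, 285.3, 150.9]
tool_rot: [-3.141, 0.0, 1.435]
force: [-0.1, -0.3, -2.2]
width: 33.0
[[-21.99, 2.27, -0.11], [[-0.1, 0.0, 0.1], [-0.0, -0.1, -179.9]]] [555.66895732 285.27924047 150.8665785 ] [-0.05457701 -0.33793688 -2.17679704]
```

```bash
python3 -m jog '{"angular":[[0,0,0],[0,0,0],[0,0,0],[0,0,0],[0,0,0]],"travel":[[-3,0.3,0],[-8,0.8,0],[-13,1.3,0],[-18,1.8,0],[-22,2.2,0]],"fingers":[1,1,1,1,1]}';python3 -m jog '{"angular":[[0,0,0],[0,0,0],[0,0,0],[0,0,0],[0,0,0]],"travel":[[0,0,1],[0,0,3],[0,0,4.3],[0,0,4.3],[0,0,4.3]],"fingers":[1,1,1,1,1]}'
python3 - <<'E'
from h import *
s=read_state();print(to([548.4,64.3,105],np.radians(82.1)),s["eef_pos"],s["force"])
E
```

```text
clock: 27.6
eef_pos: [547.2, 61.9, 150.2]
tool_rot: [-3.14, 0.001, 1.434]
force: [0.4, -0.1, -2.1]
width: 32.7
clock: 28.22
eef_pos: [548.3, 64.7, 108.2]
tool_rot: [-3.142, 0.0, 1.436]
force: [0.1, 0.3, -1.8]
width: 32.7
[[-0.04, 0.01, 0.32], [[-0.0, 0.0, 0.2], [-0.0, -0.0, -179.8]]] [548.33897247  64.69801842 108.2288129 ] [ 0.0583373   0.26452354 -1.75043571]
```

```bash
python3 -m jog '{"angular":[[0,0,0],[0,0,0],[0,0,0],[0,0,0]],"travel":[[0,0,0.2],[0,0,0.4],[0,0,0.5],[0,0,0.5]],"fingers":[1,1,1,1]}';python3 -m jog '{"angular":[[0,0,0],[0,0,0],[0,0,0]],"travel":[[0,0,0],[0,0,0],[0,0,0]],"fingers":[0.4,0.3,0.3]}';python3 -m jog '{"angular":[[0,0,0],[0,0,0],[0,0,0],[0,0,0]],"travel":[[0,0,-2],[0,0,-5],[0,0,-9],[0,0,-14]],"fingers":[0.3,0.3,0.3,0.3]}';python3 -m jog '{"angular":[[0,0,0],[0,0,0],[0,0,0],[0,0,0],[0,0,0]],"travel":[[5,0,-2],[10,0,-4],[15,0,-5],[20,0,-5],[20,0,-5]],"fingers":[0.3,0.3,0.3,0.3,0.3]}'
python3 - <<'E'
from h import *
for n in("scene","side"):
    im=get_image(n);c=camera_model(n);save(im,"f_"+n)
    for k,lo,hi,z in(("blue",(105,150,60),(125,255,255),126),("green",(55,120,50),(85,255,255),126),("red",(0,190,80),(4,255,255),108)):
        for q,p in blobs(im,lo,hi,60): print(n,k,q,p,ray(c,*p,z)[:2].round(1))
a=cv2.imread("pics/f_scene.png")[80:280,190:430];b=cv2.imread("pics/f_side.png")[120:360,250:490]
cv2.imwrite("pics/final.png",np.hstack([cv2.resize(a,(432,360),interpolation=2),cv2.resize(b,(360,360),interpolation=2)]))
E
```

```text
clock: 28.72
eef_pos: [548.8, 64.5, 105.1]
tool_rot: [3.14, -0.001, 1.435]
force: [-2.2, -0.1, 12.8]
width: 32.3
clock: 29.1
eef_pos: [548.2, 64.4, 103.1]
tool_rot: [-3.141, 0.0, 1.435]
force: [0.3, -1.4, 0.7]
width: 59.8
clock: 29.6
eef_pos: [547.5, 64.3, 243.6]
tool_rot: [-3.14, 0.001, 1.435]
force: [1.5, 0.5, 0.3]
width: 59.9
clock: 30.22
eef_pos: [574.2, 268.6, 292.0]
tool_rot: [-3.14, -0.002, 1.443]
force: [-0.7, -0.3, -0.6]
width: 60.1
scene blue [331, 149, 17, 14, 179] [338.6, 155.7] [527.4 -21.3]
scene blue [322, 187, 24, 20, 148] [331.0, 199.5] [609.8  41.5]
scene blue [286, 289, 85, 73, 2067] [327.7, 330.0] [774.7 202.9]
scene blue [313, 293, 10, 14, 73] [316.9, 298.8] [754.1 157.5]
scene blue [329, 300, 11, 17, 82] [333.3, 306.6] [744.1 183.8]
scene green [356, 179, 18, 15, 206] [364.7, 185.8] [542.8  63. ]
scene green [343, 212, 12, 20, 81] [347.1, 222.1] [622.1  94.5]
scene green [248, 241, 25, 20, 209] [260.0, 250.1] [766.7  31.7]
scene green [266, 262, 26, 23, 260] [278.9, 273.4] [770.2  84.9]
scene red [227, 96, 20, 14, 201] [236.0, 102.7] [ 576.5 -297. ]
scene red [357, 126, 27, 20, 391] [369.9, 135.4] [429.4 -24.6]
scene red [253, 176, 16, 13, 152] [260.2, 182.3] [673.5 -88.5]
scene red [346, 333, 9, 10, 61] [350.1, 337.9] [754.9 232.1]
side blue [300, 138, 51, 32, 563] [327.5, 153.3] [650.1  70.9]
side blue [311, 184, 14, 18, 210] [317.4, 192.4] [532.  -16.7]
side blue [307, 225, 25, 14, 80] [322.4, 233.7] [ 451.1 -115.3]
side green [291, 165, 13, 17, 190] [297.4, 173.0] [547.4  65.8]
side green [288, 209, 19, 11, 62] [295.8, 216.3] [447.7 -39.8]
side red [383, 217, 14, 12, 123] [389.8, 221.9] [ 586.5 -178. ]
side red [268, 240, 28, 26, 561] [281.8, 252.0] [371.7 -81.6]
side red [422, 245, 22, 20, 328] [432.9, 254.0] [ 575.8 -295.1]
```

View pics/final.png

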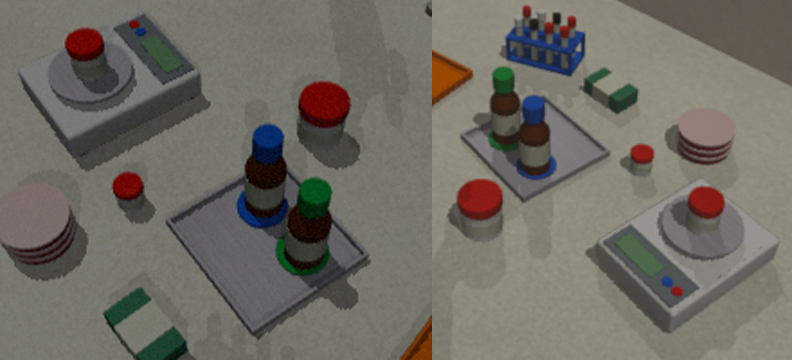

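Final view: both bottles are upright on the coasters of their own cap colours, about 2 mm off the measured coaster centres. The pot is on the pan and the neighbours are unmoved. The gripper is clear, so I hand in.

```bash
python3 -m jog '{"angular":[[0,0,0],[0,0,0]],"travel":[[0,0,0],[0,0,0]],"fingers":[0.3,0.3]}'; python3 -c "from cell import *; print(finish_job())"
```

```text
clock: 30.58
eef_pos: [575.6, 261.0, 293.4]
tool_rot: [3.142, 0.0, 1.433]
force: [-0.2, 0.5, -0.3]
width: 59.6
the job is handed in; nothing more can be done
None
```

The job is done and handed in at about 31 s. I moved the green bottle and then the blue one by their caps into the orange tray and let go of each. Next I set the medium pot on the balance pan and put each bottle back on the coaster of its cap's colour.

- **Pot:** last measured at about (576, -296), against my estimate of the pan centre at (577, -295). The two fixed cameras differed by about 3 mm on the pan.
- **Bottles:** both stand upright on their own coasters, about 2 mm or less off centre. The blue one is the less exact, since the two cameras disagree on it by several mm.
- **Neighbours:** the tube rack, slide box and spare pots show the same positions as at the start. The dish stack I only checked by eye.
- **Forces and clearance:** the highest force reading was about 14 N, and the gripper ended clear of everything.

I viewed 14 pictures, and no check failed.

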